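# Set the rinsing glass on its board and slide it to the marbling tray

### The job

Set the thin open rinsing glass upright on the wooden board, gripping it lightly and setting it down gently because it cracks easily. Then slide the board, with the glass standing on it and without lifting the board, until one edge lies flat against the middle of the long side that the dark tray to the robot's left turns towards it, without shoving the tray. Leave the lidded jar, the bottle and the brush pot where they are.

Things in the scene. Friction and masses are not known exactly. Their poses are not given: they have to be found in the camera images.
- glass: thin-walled clear open drinking-glass shape, no lid: straight cylinder 56 mm outside diameter, 70 mm high, wall 4 mm, about 0.12 kg. Stands upright on the table. Origin at the centre of its underside, z axis up along its axis. It cracks if each finger presses it with more than about 35 N, if it is pressed down on the board with more than about 40 N, or if it is dropped from 10 mm or more
- board: loose square wooden board 160 x 160 mm, 16 mm thick, about 0.36 kg, lying flat on the table. Origin at the centre of its underside; x and y axes parallel to its edges, z up
- tray: loose empty dark steel tray, 360 mm long (its x axis) by 260 mm wide (its y axis), upright walls 45 mm high, 5 mm thick, 1.4 kg. Origin at the centre of its underside, z up; its -y side is the long side that faces the board
- tray_side (a point): the middle of the outside of the tray's long side that faces the board, at table height; axes as the tray's (y points from the board into the tray)
- lidded_jar: bystander: squat glass jar with a steel lid, 62 mm diameter, 65 mm high; origin at the centre of its underside
- bottle: bystander: brown glass bottle with a black cap, 60 mm diameter, 150 mm high; origin at the centre of its underside
- brush_pot: bystander: white pot with two brushes standing in it, 64 mm diameter, 60 mm high (brushes to 190 mm); origin at the centre of its underside

How it is judged (in metres and radians):
On the way, in this order (a step that is already met when the one before it is completed fails the run):
1. the glass stands upright on the board, let go (x of glass in the frame of board between -0.055 and 0.055 m and y of glass in the frame of board between -0.055 and 0.055 m and z of glass in the frame of board below 0.02 m and angle between glass's own z axis and vertical below 0.1 rad and contact force between glass and the fingers below 0.2 N), for 0.3 s.
2. the board lies flat against the middle of the tray's near side (y of board in the frame of tray_side above -0.092 m and x of board in the frame of tray_side between -0.03 and 0.03 m and angle between the x axis of board and the x axis of tray, either way round below 0.12 rad), for 0.2 s.
At the end, for the whole second after the job is handed in: The glass stands upright, at rest, wholly on the board (axis within 55 mm of its centre along each board axis); the board lies flat on the table against the tray's near long side: gap at most 12 mm, centre within 30 mm of that side's middle, edges parallel within 0.12 rad (all of step 2 and x of glass in the frame of board between -0.055 and 0.055 m and y of glass in the frame of board between -0.055 and 0.055 m and z of glass in the frame of board below 0.02 m and angle between glass's own z axis and vertical below 0.1 rad and height (world z) of board below 0.004 m and linear speed of each of glass, board below 0.02 m/s); the robot touches nothing.
It fails at once if the glass cracks: squeezed by over 80 N (both fingers together), pressed on the board with over 45 N, or dropped 10 mm or more (contact force between glass and the fingers above 80 N or contact force between glass and board above 45 N or (contact force between glass and the fingers below 0.1 N and linear speed of glass above 0.45 m/s)).
It fails at once if the glass tips over (angle between glass's own z axis and vertical above 0.6 rad).
It fails at once if the board is lifted off the table (height (world z) of board above 0.02 m).
It fails at once if the tray is shoved more than 15 mm (distance of tray from where it was at the start of the episode above 0.015 m).
It fails at once if a bystander is moved more than 20 mm (distance of any of lidded_jar, bottle, brush_pot from where it was at the start of the episode above 0.02 m).
It also fails if it takes over 54 s, if anything falls off the work surface, if the arm or the gripper's body presses on something with over 40 N, if the wrist force passes 120 N, or if a joint passes its speed limit or range.

### The arm

A 7-joint arm with a two-finger parallel gripper is mounted at the origin on the work surface. World frame = base frame: x ahead of the robot, y to its left, z up, the work surface at z = 0. Lengths are in mm, angles in rad, forces in N, time in s.
With the tool pointing down it reaches from about 350 to 900 mm from the base axis. Payload 7.2 kg.
Tool frame: the origin (TCP) lies midway between the tips of the shut fingers; the grasp point (between the pads) lies 19 mm behind it (grip_depth is the distance from the TCP to the grasp point, in mm); x points along the fingers, z is the direction in which the jaws open and shut, and the axes are right-handed (so a half turn about x gives the same grasp; the last joint's range is limited). The gripper opens to 85 mm and grips with 20 to 120 N. Pads are 22 mm wide; open, the fingers measure 114 mm over their backs; the gripper's body (76 mm by 85 mm) begins 54 mm behind the grasp point. The pads swing forward as they close: fully open they stand 13 mm farther back than shut.
Start: joints at [-1.303, 0.411, -0.013, 1.596, 0.006, 1.134, -0.082], TCP at [205.962, 590.092, 231.297] pointing down, gripper open.
Joint ranges: [-2.95, 2.95], [-0.29, 1.99], [-1.47, 1.44], [0.14, 2.54], [-1.03, 4.17], [0.13, 1.85], [-2.86, 2.86]. Speed limits (rad/s): [2.39, 2.39, 3.01, 3.01, 3.14, 3.14, 3.14].

### API

Orientations are given as [roll, pitch, yaw] about the fixed x, y, z axes, in that order (R = Rz(yaw) Ry(pitch) Rx(roll)).
In Python, from rig import get_obs, read_camera, close_job, spot_in, mark_of, grip_depth gives the robot as it stands.
- The arm moves only by the tool send_rows, never from a script. Its argument "rows" is a list of rows, each a list of 6 numbers: the shift along the tool's x, y, z in m, then the turn, a rotation vector about the tool's x, y, z in degrees. In form: [[dx, dy, dz, ax, ay, az], ...]. A call has 1 to 10 rows; each row shifts and turns the commanded pose from where the row before left it, along the tool's axes as they then stand; what a row does not reach is not made up. A row lasts 1/10 s, in which the tool goes at most 50 mm and 8.59 degrees, less where a joint would pass 70% of its speed; a pose out of reach is approached as far as the arm can. A call is refused whole if a number of a shift passes 0.05 or a number of a turn 8.59, either way. A call with a gripper value outside its range is refused whole. "hand" is the closure, from 0 (fully open) to 1 (shut), set as the call begins (left out, the last holds). The fingers move at their own pace and stop on an object; "squeeze" is the grip in N (left out, the last holds). Time passes only in rows, so rows that do not move let the fingers close. It gives the time, the measured TCP pose, the force and the opening at its end, in the units of the state.
- get_obs(): the state, without advancing time (a new reading comes with each control period).
- read_camera(name): name is "side" or "top"; returns a dict with "pixels" (400x640x3 uint8, red, green, blue), "fx", "fy", "cx", "cy" (pixels), "R" (3x3) and "t" (3): a world point X has camera coordinates R X + t. Camera axes: x right, y down, z forward; pixel columns grow to the right and rows downward; lengths in mm; the calibration is good to about 2 mm. A picture is of the moment at which its call begins. There is no depth.
- close_job(): hands the job in, once; it reports no verdict.
Trained networks look in the newest picture that a camera, given by its name, has taken for a name from the list of things; names that differ only in an ending like _2 or _b are one class to them, and where a whole thing is asked for, a point or a joint stands for the part that bears it (a point fixed in the world has none). Each returns a list of dicts, best first, with "confidence" (0 to 1); they miss things now and then, are a little off and sometimes report something else, mostly with a low value. They report only what shows in the picture. A call takes as long as a camera call.
- spot_in(thing, camera): "xy" ([column, row] in pixels, amid what is visible of it).
- mark_of(thing, camera): "xy" ([column, row] in pixels: a listed point, or the origin of a listed thing).
The state is a dict: "time": time; "qpos": joint angles; "joint_velocities": joint speeds; "joint_efforts": joint torques, N m; "ee_pos": TCP position; "eef_rot": TCP orientation; "wrist_force": force on the tool from outside, world axes, zero at the start; "torque": the same for the moment, N m; "opening": opening from 0.0 (shut) to 1.0 (fully open).
Only numpy, scipy, OpenCV 4.12 (cv2) and the standard library are available. Lean on these libraries where they do the work, as an engineer would, in place of code of your own. Each camera call takes 0.05 s, during which the arm holds its last target. There are 200 camera calls.

## Working session

There is one attempt and no reset: what is moved stays moved. The work goes in short steps, Python scripts to look and compute and a tool call to move; the robot and the scene stay as the last step left them, time stands still between calls to the robot, and variables do not carry over. Pictures are saved under pics/ and viewed, about 8 in all and at most 12, crops included, and the job is handed in when it is done.

Besides the shell and the picture viewer there is one more tool, called after "Call:" in YAML: its name, and indented under it one key for each argument. send_rows: Moves the arm, as the interface text tells. Its arguments: {"type":"object","properties":{"rows":{"type":"array"},"hand":{"type":"number"},"squeeze":{"type":"number"}},"required":["rows"]}

```bash
mkdir -p pics; ls; cat > h.py <<'E'
from rig import *
import numpy as np, cv2
def ray(c,uv):
    R=np.array(c["R"]);t=np.array(c["t"])
    d=R.T@np.array([(uv[0]-c["cx"])/c["fx"],(uv[1]-c["cy"])/c["fy"],1]);return -R.T@t,d
def onz(c,uv,z):
    o,d=ray(c,uv);return (o+d*(z-o[2])/d[2]).round(1)
def proj(c,X):
    p=np.array(c["R"])@np.array(X,float)+np.array(c["t"]);return np.array([c["fx"]*p[0]/p[2]+c["cx"],c["fy"]*p[1]/p[2]+c["cy"]])
def save(c,n): cv2.imwrite("pics/"+n,np.array(c["pixels"])[:,:,::-1])
E
python3 - <<'E'
from h import *
print(get_obs(),grip_depth)
for n in("top","side"):
    c=read_camera(n);save(c,n+"0.png");print(n,-np.array(c["R"]).T@c["t"],np.round(c["R"],2).tolist(),c["fx"])
    for o in("glass","board","tray","tray_side","lidded_jar","bottle","brush_pot"):
        print(o,[(np.round(m["xy"]),round(m["confidence"],2),onz(c,m["xy"],16 if o=="board" and 0 else 0)) for m in mark_of(o,n)[:2]])
E
```

```text
pics
{'time': 0.0, 'qpos': array([-1.30322559,  0.41191767, -0.01269904,  1.59705871,  0.00558726,
        1.13430289, -0.0822093 ]), 'joint_velocities': array([-0.000333  ,  0.00125681, -0.00010807,  0.00113023,  0.00080073,
        0.0010579 ,  0.00049312]), 'joint_efforts': array([-5.06783508e-04, -6.00635290e+01,  6.81931917e-01, -2.99416083e+01,
        1.37699695e-02,  1.06383683e-02, -1.39368333e-05]), 'ee_pos': array([205.81246094, 589.60505814, 230.4360667 ]), 'eef_rot': array([-3.07433064,  1.56914516, -1.83930692]), 'wrist_force': array([-0.23917568,  0.31875922, -0.31093345]), 'torque': array([ 0.0178679 , -0.04346259, -0.05123851]), 'opening': 0.9992139632412835} 18.700000000000003
top [ 344.68843183   64.90001998 1381.84433462] [[-0.06, -1.0, -0.0], [-0.98, 0.06, -0.2], [0.2, -0.01, -0.98]] 508.7601858124081
glass []
board []
tray [(array([183., 238.]), 0.8, array([542.8, 445.4,   0. ]))]
tray_side []
lidded_jar [(array([430., 180.]), 0.96, array([ 665.2, -245.8,    0. ]))]
bottle [(array([460., 222.]), 0.98, array([ 543.3, -314.6,    0. ]))]
brush_pot [(array([330., 146.]), 0.85, array([781.4,  29.1,   0. ]))]
side [ 357.08300427 -880.9884801   795.82934758] [[0.97, -0.24, 0.02], [-0.14, -0.61, -0.78], [0.2, 0.75, -0.63]] 399.06828636974507
glass [(array([291., 309.]), 0.76, array([ 441.7, -310.9,    0. ]))]
board [(array([285., 192.]), 0.94, array([507.1, 137.2,   0. ])), (array([333., 302.]), 0.54, array([ 545.1, -313.6,    0. ]))]
tray [(array([282., 141.]), 0.75, array([554.1, 459.4,   0. ])), (array([378., 202.]), 0.46, array([785.5,  25.4,   0. ]))]
tray_side [(array([281., 161.]), 0.78, array([524.9, 323.9,   0. ]))]
lidded_jar [(array([368., 272.]), 0.87, array([ 658.3, -242.6,    0. ]))]
bottle [(array([331., 306.]), 0.64, array([ 537.1, -323. ,    0. ]))]
brush_pot [(array([380., 202.]), 0.95, array([791.5,  22.5,   0. ]))]
```

View pics/top0.png

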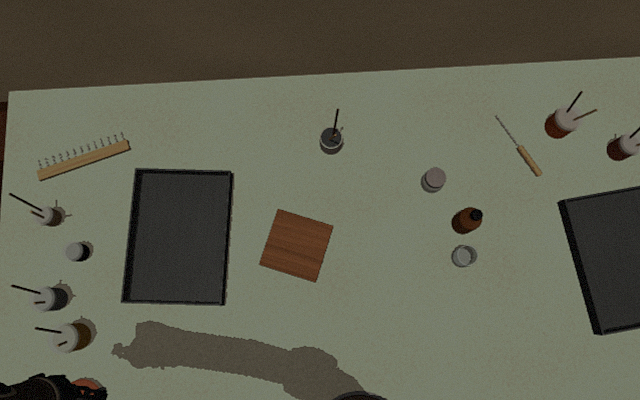

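View pics/side0.png

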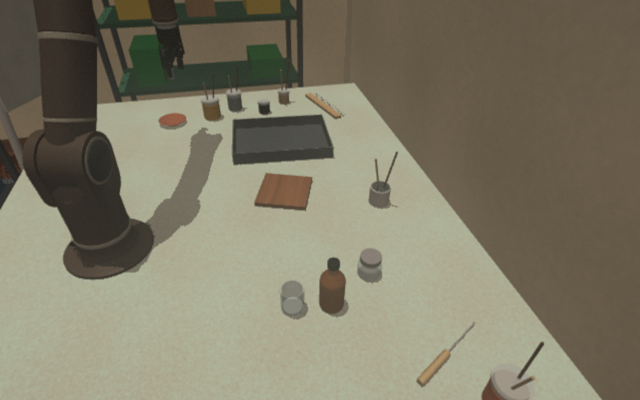

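The top view shows the tray at about (180,237), the tilted board at (297,245), and the glass at (464,256), with the bottle just above it at (465,220). In the side view the glass stands upright at (291,298). Next I'll measure it precisely from the top image.

```bash
cat >> h.py <<'E'
from scipy.optimize import least_squares
def board(c,draw=None):
    p=np.array(c["pixels"]).astype(int);r,g,b=p[...,0],p[...,1],p[...,2]
    m=((r>b+25)&(r>1.35*g)).astype(np.uint8);m=cv2.morphologyEx(m,cv2.MORPH_OPEN,np.ones((3,3)))
    n,l,s,ct=cv2.connectedComponentsWithStats(m)
    k=max((i for i in range(1,n)),key=lambda i:s[i,4]*(s[i,4]<8000))
    cn=cv2.findContours((l==k).astype(np.uint8),0,1)[0][0][:,0].astype(float)
    w=cv2.minAreaRect(np.array([onz(c,q,16)[:2] for q in cn],np.float32))
    return s[k,4],w
E
python3 - <<'E'
from h import *
c=read_camera("top")
print(board(c))
p=np.array(c["pixels"])
# rectify table plane at z=45 (tray rim) for tray region; glass at z=70
def rect(z,x0,x1,y0,y1,s):
    H,W=int((x1-x0)*s),int((y1-y0)*s)
    P=np.float32([[0,0],[W,0],[W,H],[0,H]]);Q=np.float32([proj(c,(x,y,z)) for x,y in((x1,y1),(x1,y0),(x0,y0),(x0,y1))])
    return cv2.warpPerspective(p,cv2.getPerspectiveTransform(Q,P),(W,H),flags=cv2.INTER_CUBIC)
a=rect(45,340,760,290,610,1.25);b=rect(70,380,500,-370,-250,4)
b=cv2.resize(b,(525,525))
im=np.hstack([a,b[:525]]) if a.shape[0]==525 else a
im=np.clip(im.astype(float)*1.8,0,255).astype(np.uint8)
for v in range(0,400,50):
    cv2.line(im,(0,int((760-360-v)*1.25)),(6,int((760-360-v)*1.25)),(255,0,0),1)
cv2.imwrite("pics/r.png",im[:,:,::-1]);print(im.shape)
for nm in("glass","lidded_jar","bottle"):
    print(nm,[(m["xy"],m["confidence"]) for m in spot_in(nm,"top")[:1]])
# tray outline
m=(p.sum(2)<150).astype(np.uint8)
n,l,s,ct=cv2.connectedComponentsWithStats(m);k=l[237,180];print(s[k])
cn=cv2.findContours((l==k).astype(np.uint8),0,1)[0][0][:,0].astype(float)
for z in(0,45):
    print(z,cv2.minAreaRect(np.array([onz(c,q,z)[:2] for q in cn],np.float32)))
    print([onz(c,q,z)[:2].tolist() for q in cv2.boxPoints(cv2.minAreaRect(cn.astype(np.float32)))])
E
```

```text
(np.int32(3420), ((504.87542724609375, 135.9708251953125), (157.8264923095703, 157.53009033203125), 69.31742858886719))
(525, 925, 3)
glass [([467.3, 257.7], 0.69)]
lidded_jar [([434.1, 180.3], 0.63)]
bottle [([465.2, 219.0], 0.87)]
[  121   168   112   137 11390]
0 ((553.421875, 456.2671813964844), (276.69525146484375, 368.7962951660156), 84.95421600341797)
[[382.3, 609.7], [761.8, 590.3], [723.3, 302.0], [346.9, 336.7]]
45 ((546.5836181640625, 443.57025146484375), (267.584716796875, 356.95294189453125), 84.90357971191406)
[[381.1, 591.9], [748.2, 573.2], [711.0, 294.3], [346.8, 327.9]]
```

View pics/r.png

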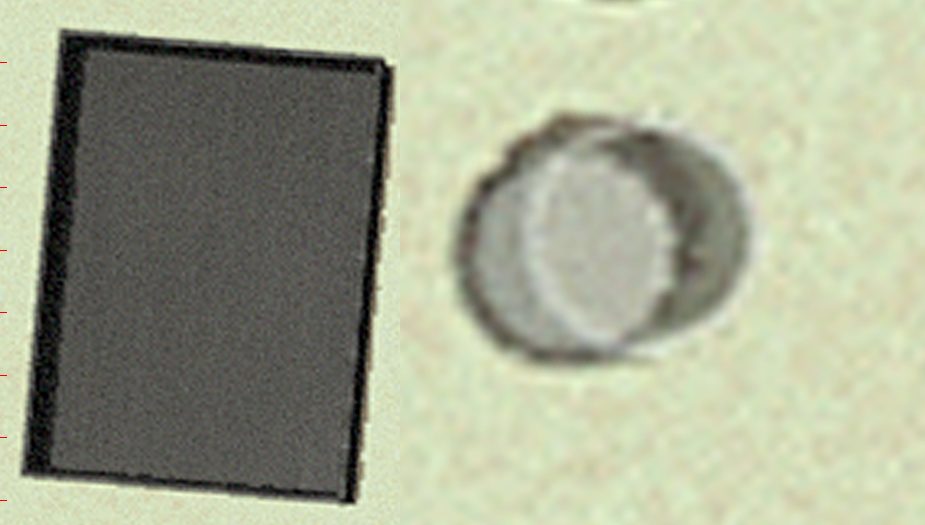

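The rectified view shows the tray as a clean rectangle with its long side tilted about 5°. On the right, the glass outline spans about px 460–750. I'll settle the glass position by overlaying model circles in both views.

```bash
python3 - <<'E'
from h import *
out=[]
for n,(u,v) in(("top",(464,256)),("side",(291,298))):
    c=read_camera(n);p=np.array(c["pixels"]);k=10;w=20
    for ov in(0,1):
        q=cv2.resize(p[v-w:v+w,u-w:u+w],None,fx=k,fy=k,interpolation=cv2.INTER_CUBIC)
        q=np.clip(q*1.6,0,255).astype(np.uint8).copy()
        if ov:
            for z,col in((0,(255,0,0)),(70,(0,0,255))):
                P=[(proj(c,(443+28*np.cos(a),-306+28*np.sin(a),z))-[u-w,v-w]+.5)*k for a in np.linspace(0,6.3,60)]
                cv2.polylines(q,[np.int32(P)],True,col,1)
        out.append(cv2.resize(q,(300,300)))
cv2.imwrite("pics/g.png",np.vstack([np.hstack(out[:2]),np.hstack(out[2:])])[:,:,::-1])
E
```

```text
(no output)
```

View pics/g.png

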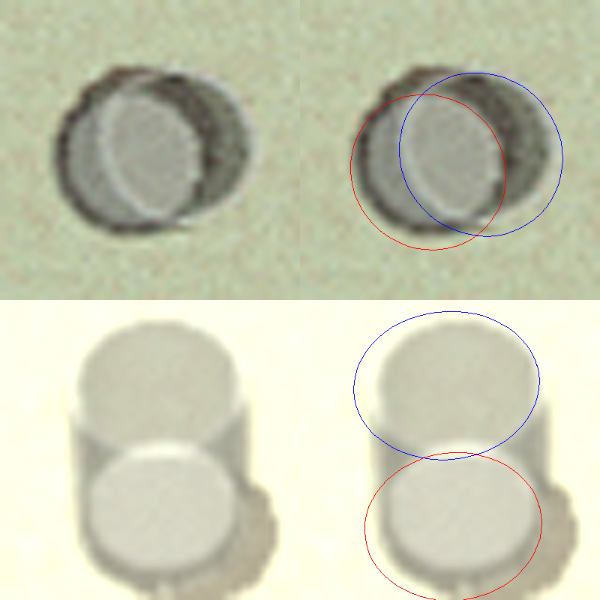

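The overlay shows the visible inner rim sitting about 4 mm toward +x of my guess, so the glass is at about (447, -306). Next I'll fit silhouettes for the tray and board.

```bash
cat >> h.py <<'E'
from scipy.optimize import minimize
def tray_mask(c,uv):
    m=(np.array(c["pixels"]).sum(2)<150).astype(np.uint8);m=cv2.morphologyEx(m,cv2.MORPH_CLOSE,np.ones((5,5)))
    l=cv2.connectedComponents(m)[1];return (l==l[uv[1],uv[0]]).astype(np.uint8)
def board_mask(c,r0,r1,c0,c1):
    p=np.array(c["pixels"]).astype(int);r,g,b=p[...,0],p[...,1],p[...,2]
    m=((r>b+20)&(r>1.35*g)).astype(np.uint8);o=np.zeros_like(m);o[r0:r1,c0:c1]=m[r0:r1,c0:c1]
    o=cv2.morphologyEx(cv2.morphologyEx(o,cv2.MORPH_CLOSE,np.ones((5,5))),cv2.MORPH_OPEN,np.ones((3,3)));return o
def fit(cm,L,W,H,g):
    """silhouette fit of a box L x W x H; cm: list of (camera, mask); g: x,y,yaw(deg)"""
    def f(v,per=False):
        a=np.radians(v[2]);R=np.array([[np.cos(a),-np.sin(a)],[np.sin(a),np.cos(a)]]);e=[]
        for c,m in cm:
            P=[proj(c,(*(R@[i*L/2,j*W/2]+v[:2]),z)) for i in(-1,1) for j in(-1,1) for z in(0,H)]
            h=cv2.convexHull(np.float32(P)).astype(float)
            im=np.zeros((m.shape[0]*4,m.shape[1]*4),np.uint8);cv2.fillPoly(im,[np.round((h*4+1.5)*16).astype(np.int32)],255,shift=4)
            im=cv2.resize(im,(m.shape[1],m.shape[0]),interpolation=cv2.INTER_AREA)/255
            e.append(np.abs(im-m).sum())
        return e if per else sum(e)
    g=np.array(g,float)
    r=minimize(f,g,method="Nelder-Mead",options=dict(initial_simplex=[g,g+[10,0,0],g+[0,10,0],g+[0,0,4]],xatol=.1,fatol=.3))
    return r.x.round(1),np.round(f(r.x,True)),[int(m.sum()) for _,m in cm]
E
python3 - <<'E'
from h import *
t=read_camera("top");s=read_camera("side")
mt=(t,tray_mask(t,(180,237)));ms=(s,tray_mask(s,(282,141)))
for q in([mt],[ms],[mt,ms]):print("tray",fit(q,360,260,45,(548,450,-5)))
bt=(t,board_mask(t,190,300,240,350));bs=(s,board_mask(s,165,220,240,330))
for q in([bt],[bs],[bt,bs]):print("board",fit(q,160,160,16,(505,136,-21)))
E
```

```text
tray (array([548.3, 448.3,  -5. ]), array([328.]), [13458])
tray (array([ 688.5, -419.5,   93.9]), array([215442.]), [233446])
tray (array([547.6, 448. ,  -4.9]), array([   330., 229060.]), [13458, 233446])
board (array([505.1, 135.9, -20.4]), array([151.]), [3419])
board (array([508.6, 151.8, -16.3]), array([347.]), [1346])
board (array([505.2, 136.6, -20.6]), array([147., 412.]), [3419, 1346])
```

```bash
cat >> h.py <<'E'
from scipy.spatial.transform import Rotation as Ro
def plan(target,zdir_deg,p=None,R=None):
    """shift in current tool axes to target TCP, and the turn (deg rotvec in tool axes) so that tool x is down, tool z at heading zdir (mod 180)"""
    o=get_obs();R=Ro.from_euler("xyz",o["eef_rot"]).as_matrix();p=o["ee_pos"]
    best=None
    for k in(0,180):
        a=np.radians(zdir_deg+k);z=np.array([np.cos(a),np.sin(a),0]);x=np.array([0,0,-1.]);D=np.c_[x,np.cross(z,x),z]
        w=np.degrees(Ro.from_matrix(R.T@D).as_rotvec())
        if best is None or np.linalg.norm(w)<np.linalg.norm(best[0]):best=(w,D)
    d=np.array(target)-p
    print("t",round(o["time"],2),"p",p.round(1),"z head",round(np.degrees(np.arctan2(R[1,2],R[0,2])),1),"F",o["wrist_force"].round(1),"open",round(o["opening"],2))
    print("turn",best[0].round(2),"shift now-axes",(R.T@d).round(1),"shift after turn",(best[1].T@d).round(1),"q",o["qpos"].round(2))
E
python3 - <<'E'
from h import *
plan((447,-306,200),90);R=Ro.from_euler("xyz",get_obs()["eef_rot"]).as_matrix();print(R.round(3))
E
```

```text
t 1.2 p [206.  590.1 231.3] z head 70.8 F [-1.  -0.5 -0.2] open 1.0
turn [-19.24   0.    -0.  ] shift now-axes [  31.3 -522.9 -766.6] shift after turn [  31.3 -241.  -896.1] q [-1.3   0.41 -0.01  1.6   0.01  1.13 -0.08]
[[ 0.    -0.944  0.33 ]
 [ 0.     0.33   0.944]
 [-1.     0.     0.   ]]
```

Call:
send_rows:
  rows:
    - [0,0,0,-6.41,0,0]
    - [0,0,0,-6.41,0,0]
    - [0,0,0,-6.42,0,0]
    - [0,-0.034,-0.034,0,0,0]
    - [0,-0.034,-0.034,0,0,0]
    - [0,-0.034,-0.034,0,0,0]
    - [0,-0.034,-0.034,0,0,0]
    - [0,-0.034,-0.034,0,0,0]
    - [0,-0.034,-0.034,0,0,0]
    - [0,-0.034,-0.034,0,0,0]
  hand: 0
  squeeze: 20

```text
time: 2.2
ee_pos: [445.2, 350.6, 231.6]
eef_rot: [-0.74, 1.57, 0.831]
wrist_force: [0.4, 0.5, -0.4]
opening: 1.0
```

Call:
send_rows:
  rows:
    - [0,-0.012,-0.035,0,0,0]
    - [0,-0.012,-0.035,0,0,0]
    - [0,-0.012,-0.035,0,0,0]
    - [0,-0.012,-0.035,0,0,0]
    - [0,-0.012,-0.035,0,0,0]
    - [0,-0.012,-0.035,0,0,0]
    - [0,-0.012,-0.035,0,0,0]
    - [0,-0.012,-0.035,0,0,0]
    - [0,-0.012,-0.035,0,0,0]
    - [0,-0.012,-0.035,0,0,0]

```text
time: 3.2
ee_pos: [564.3, 0.7, 231.5]
eef_rot: [-1.223, 1.57, 0.348]
wrist_force: [0.9, 0.8, -0.1]
opening: 1.002
```

Call:
send_rows:
  rows:
    - [0,0.011,-0.031,0,0,0]
    - [0,0.011,-0.031,0,0,0]
    - [0,0.011,-0.031,0,0,0]
    - [0,0.011,-0.031,0,0,0]
    - [0,0.011,-0.031,0,0,0]
    - [0,0.011,-0.031,0,0,0]
    - [0,0.011,-0.031,0,0,0]
    - [0,0.011,-0.031,0,0,0]
    - [0,0.011,-0.031,0,0,0]
    - [0,0.011,-0.031,0,0,0]

```text
time: 4.2
ee_pos: [453.5, -309.1, 231.5]
eef_rot: [-1.719, 1.57, -0.148]
wrist_force: [0.1, 0.3, 1.3]
opening: 1.0
```

```bash
python3 -c "
from h import *
plan((447,-306,22),90)"
```

```text
t 4.2 p [ 453.5 -309.1  231.5] z head 90.0 F [0.1 0.3 1.3] open 1.0
turn [ 0.01 -0.    0.03] shift now-axes [209.5   6.6   3.1] shift after turn [209.5   6.5   3.1] q [ 0.2   0.29  0.39  1.8  -0.12  1.07  2.2 ]
```

Call:
send_rows:
  rows:
    - [0.01,0.0065,0.003,0,0,0]
    - [0.03,0,0,0,0,0]
    - [0.03,0,0,0,0,0]
    - [0.03,0,0,0,0,0]
    - [0.025,0,0,0,0,0]
    - [0.025,0,0,0,0,0]
    - [0.02,0,0,0,0,0]
    - [0.02,0,0,0,0,0]
    - [0.0195,0,0,0,0,0]
    - [0,0,0,0,0,0]

```text
time: 5.2
ee_pos: [446.2, -303.3, 19.6]
eef_rot: [1.019, 1.566, 2.591]
wrist_force: [-0.5, 0.1, 0.9]
opening: 0.998
```

```bash
python3 - <<'E'
from h import *
plan((447,-306,22),90)
out=[]
for n,(u,v) in(("top",(464,256)),("side",(291,298))):
    c=read_camera(n);p=np.array(c["pixels"]);w=40
    out.append(np.clip(cv2.resize(p[v-w:v+w,u-w:u+w],(400,400),interpolation=cv2.INTER_CUBIC)*1.6,0,255).astype(np.uint8))
cv2.imwrite("pics/gr.png",np.hstack(out)[:,:,::-1])
E
```

```text
t 5.2 p [ 446.2 -303.3   19.6] z head 90.0 F [-0.5  0.1  0.9] open 1.0
turn [ 0.03  0.13 -0.21] shift now-axes [-2.5 -0.8 -2.7] shift after turn [-2.4 -0.8 -2.7] q [ 0.29  0.56  0.29  1.99 -0.26  0.62  2.32]
```

View pics/gr.png

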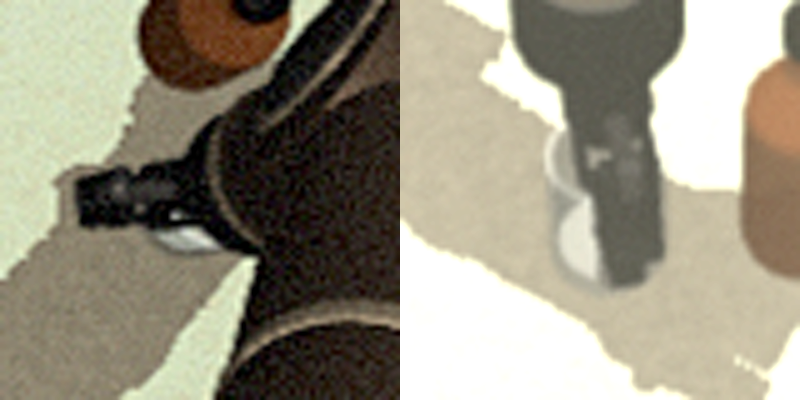

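The fingers straddle the glass: the near finger sits centred on it once parallax is allowed for, and the bottle is clear. I'm closing the gripper lightly.

Call:
send_rows:
  rows:
    - [-0.002,0,-0.0025,0,0,0]
    - [0,0,0,0,0,0]

```text
time: 5.5
ee_pos: [448.3, -308.3, 25.2]
eef_rot: [-2.114, 1.568, -0.543]
wrist_force: [-0.4, 0.1, 0.9]
opening: 0.995
```

Call:
send_rows:
  rows:
    - [0,0,0,0,0,0]
    - [0,0,0,0,0,0]
    - [0,0,0,0,0,0]
    - [0,0,0,0,0,0]
    - [0,0,0,0,0,0]
    - [0,0,0,0,0,0]
  hand: 1
  squeeze: 25

```text
time: 6.1
ee_pos: [447.7, -307.4, 24.4]
eef_rot: [-1.568, 1.57, 0.003]
wrist_force: [-0.3, 0.5, 6.0]
opening: 0.661
```

Call:
send_rows:
  rows:
    - [-0.005,0,0,0,0,0]
    - [-0.015,0,0,0,0,0]
    - [-0.02,0,0,0,0,0]
    - [-0.025,0,0,0,0,0]
    - [-0.015,0,0,0,0,0]
    - [0,0,0.01,0,0,0]
    - [0,-0.002,0.02,0,0,0]
    - [0,-0.004,0.03,0,0,0]
    - [0,-0.005,0.035,0,0,0]
    - [0,-0.006,0.035,0,0,0]

```text
time: 7.1
ee_pos: [463.5, -175.3, 102.8]
eef_rot: [1.187, 1.569, 2.757]
wrist_force: [0.8, 0.2, -1.6]
opening: 0.655
```

Call:
send_rows:
  rows:
    - [0,-0.006,0.035,0,0,0]
    - [0,-0.006,0.035,0,0,0]
    - [0,-0.006,0.035,0,0,0]
    - [0,-0.006,0.035,0,0,0]
    - [0,-0.006,0.035,0,0,0]
    - [0,-0.006,0.035,0,0,0]
    - [0,-0.006,0.035,0,0,0]
    - [0,-0.006,0.035,0,0,0]
    - [0,-0.004,0.025,0,0,0]
    - [0,0,0.01,0,0,0]

```text
time: 8.1
ee_pos: [515.3, 141.3, 102.6]
eef_rot: [1.153, 1.569, 2.728]
wrist_force: [-0.8, 0.2, -1.2]
opening: 0.651
```

Call:
send_rows:
  rows:
    - [0,0,0,0,0,0]
    - [0,0,0,0,0,0]

```text
time: 8.3
ee_pos: [515.8, 136.2, 103.3]
eef_rot: [2.356, 1.569, -2.357]
wrist_force: [-0.6, -0.4, -1.5]
opening: 0.651
```

```bash
python3 - <<'E'
from h import *
plan((518.6,144,43),90)
c=read_camera("side");save(c,"lift.png")
E
```

```text
t 8.3 p [515.8 136.2 103.3] z head 90.0 F [-0.6 -0.4 -1.5] open 0.65
turn [-0.04 -0.06 -0.06] shift now-axes [60.3 -2.9  7.9] shift after turn [60.3 -2.8  7.8] q [-0.55  0.41  0.25  1.96 -0.14  0.78  1.35]
```

View pics/lift.png

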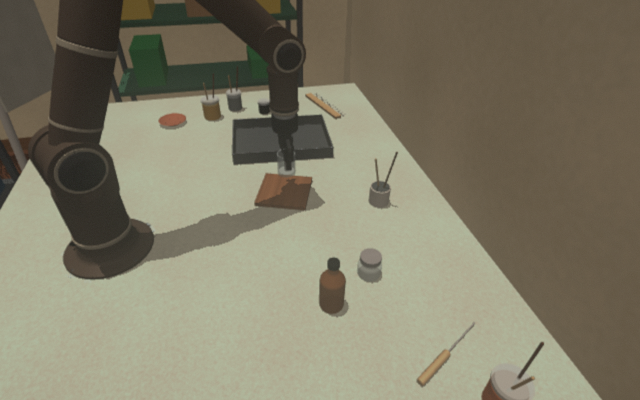

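The glass is held upright above the board, around (286,162). Next I'll lower it.

Call:
send_rows:
  rows:
    - [0.005,-0.003,0.004,0,0,0]
    - [0.01,0,0.004,0,0,0]
    - [0.015,0,0,0,0,0]
    - [0.01,0,0,0,0,0]
    - [0.008,0,0,0,0,0]
    - [0.005,0,0,0,0,0]
    - [0.003,0,0,0,0,0]
    - [0,0,0,0,0,0]

```text
time: 9.15
ee_pos: [519.4, 145.5, 47.5]
eef_rot: [1.975, 1.57, -2.737]
wrist_force: [-0.4, -0.1, -1.4]
opening: 0.661
```

Call:
send_rows:
  rows:
    - [0.001,0,0,0,0,0]
    - [0.001,0,0,0,0,0]
    - [0.001,0,0,0,0,0]
    - [0,0,0,0,0,0]

```text
time: 9.55
ee_pos: [519.5, 145.6, 44.8]
eef_rot: [-0.861, 1.571, 0.71]
wrist_force: [-0.1, -0.3, -2.0]
opening: 0.657
```

Call:
send_rows:
  rows:
    - [0.001,0,0,0,0,0]
    - [0.001,0,0,0,0,0]
    - [0,0,0,0,0,0]

```text
time: 9.85
ee_pos: [519.4, 145.6, 42.6]
eef_rot: [1.749, 1.571, -2.964]
wrist_force: [-0.1, 0.2, -2.3]
opening: 0.657
```

Call:
send_rows:
  rows:
    - [0.001,0,0,0,0,0]
    - [0.0,0,0,0,0,0]

```text
time: 10.05
ee_pos: [519.4, 145.6, 41.7]
eef_rot: [1.972, 1.571, -2.741]
wrist_force: [0.3, 0.4, -2.1]
opening: 0.657
```

Call:
send_rows:
  rows:
    - [0.0005,0,0,0,0,0]
    - [0.0,0,0,0,0,0]

```text
time: 10.25
ee_pos: [519.5, 145.6, 41.2]
eef_rot: [0.548, 1.571, 2.119]
wrist_force: [0.5, -0.2, -1.2]
opening: 0.657
```

Call:
send_rows:
  rows:
    - [0.0005,0,0,0,0,0]
    - [0.0,0,0,0,0,0]

```text
time: 10.45
ee_pos: [519.5, 145.6, 40.8]
eef_rot: [0.7, 1.571, 2.27]
wrist_force: [-0.3, -0.5, -1.2]
opening: 0.654
```

Call:
send_rows:
  rows:
    - [0.0005,0,0,0,0,0]
    - [0.0,0,0,0,0,0]

```text
time: 10.65
ee_pos: [519.5, 145.6, 40.5]
eef_rot: [-0.658, 1.571, 0.912]
wrist_force: [-1.0, -0.8, 2.7]
opening: 0.657
```

Call:
send_rows:
  rows:
    - [0.0005,0,0,0,0,0]
    - [0.0,0,0,0,0,0]

```text
time: 10.85
ee_pos: [519.5, 145.6, 40.4]
eef_rot: [-0.45, 1.57, 1.121]
wrist_force: [-2.9, -0.6, 7.5]
opening: 0.656
```

Contact at about 7 N. I'll release and lift straight up.

Call:
send_rows:
  rows:
    - [0,0,0,0,0,0]
    - [0,0,0,0,0,0]
    - [0,0,0,0,0,0]
    - [0,0,0,0,0,0]
    - [0,0,0,0,0,0]
  hand: 0

```text
time: 11.35
ee_pos: [519.5, 145.6, 39.7]
eef_rot: [2.584, 1.571, -2.129]
wrist_force: [0.4, 0.8, -0.2]
opening: 0.999
```

Call:
send_rows:
  rows:
    - [-0.005,0,0,0,0,0]
    - [-0.015,0,0,0,0,0]
    - [-0.03,0,0,0,0,0]
    - [-0.03,0,0,0,0,0]
    - [-0.03,0,0,0,0,0]
    - [0,0,-0.04,0,0,0]
    - [0,0,-0.05,0,0,0]
    - [0,0,-0.05,0,0,0]
    - [0,0,0,0,0,0]

```text
time: 12.25
ee_pos: [519.1, -2.4, 150.6]
eef_rot: [-2.831, 1.568, -1.271]
wrist_force: [-0.7, 0.5, -0.4]
opening: 0.999
```

```bash
python3 - <<'E'
from h import *
plan((510,0,60),-5)
t=read_camera("top");s=read_camera("side")
print("board",fit([(t,board_mask(t,190,300,240,350))],160,160,16,(505,136,-21)))
for n in("top","side"):
    c=t if n=="top" else s
    print([(m["xy"],m["confidence"],onz(c,m["xy"],16)) for m in mark_of("glass",n)[:2]])
a=np.hstack([cv2.resize(np.array(c["pixels"])[v-50:v+50,u-50:u+50],(400,400),interpolation=2) for c,u,v in((t,297,245),(s,285,180))])
cv2.imwrite("pics/pl.png",np.clip(a*1.5,0,255)[:,:,::-1].astype(np.uint8))
E
```

```text
t 12.25 p [519.1  -2.4 150.6] z head 89.4 F [-0.7  0.5 -0.4] open 1.0
turn [-8.557e+01 -1.800e-01 -8.000e-02] shift now-axes [90.6  9.2  2.6] shift after turn [90.6 -1.6  9.3] q [-0.35  0.33  0.32  1.96 -0.13  0.87  1.6 ]
board (array([504.3, 135.8, -22. ]), array([649.]), [3001])
[([294.0, 239.5], 0.65, array([519.1, 141.1,  16. ]))]
[([285.8, 185.9], 0.88, array([512.9, 150. ,  16. ]))]
```

View pics/pl.png

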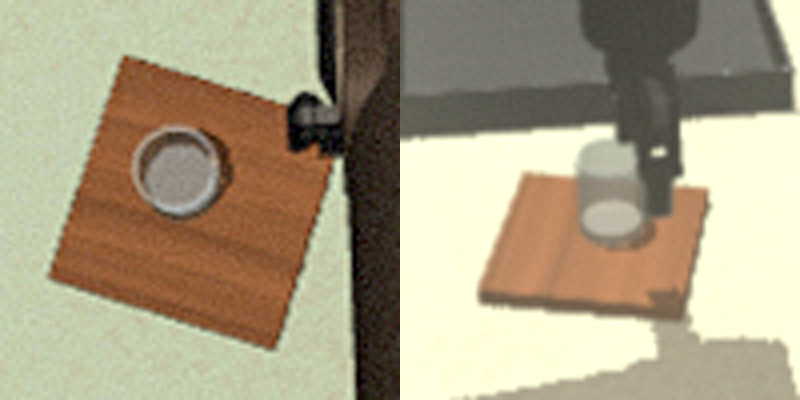

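The glass stands upright near the board centre, at about (519,144). Next I'll turn the jaws along the tray's long side to use the two open fingers as a pusher. It goes in the +turn direction to stay within the last joint's range.

Call:
send_rows:
  rows:
    - [0,0,0,8.58,0,0]
    - [0,0,0,8.58,0,0]
    - [0,0,0,8.58,0,0]
    - [0,0,0,8.58,0,0]
    - [0,0,0,8.58,0,0]
    - [0,0,0,8.58,0,0]
    - [0,0,0,8.58,0,0]
    - [0,0,0,8.58,0,0]
    - [0,0,0,8.58,0,0]
    - [0,0,0,8.58,0,0]

```text
time: 13.45
ee_pos: [519.5, 7.7, 149.7]
eef_rot: [1.984, 1.57, 2.054]
wrist_force: [0.2, -0.2, -0.3]
opening: 1.002
```

Call:
send_rows:
  rows:
    - [0,0,0,8.58,0,0]
    - [0,0,0,0,0,0]

```text
time: 13.65
ee_pos: [519.4, 7.6, 149.5]
eef_rot: [-2.994, 1.57, -3.07]
wrist_force: [0.1, 0.4, 0.3]
opening: 0.999
```

```bash
python3 - <<'E'
from h import *
plan((490,0,20),-5)
E
```

```text
t 13.65 p [519.4   7.6 149.5] z head -4.3 F [0.1 0.4 0.3] open 1.0
turn [ 0.68 -0.03  0.  ] shift now-axes [129.6  -9.8 -28.7] shift after turn [129.5 -10.1 -28.7] q [-0.65  0.38  0.69  1.98 -0.31  0.89  0.12]
```

Call:
send_rows:
  rows:
    - [0,-0.01,-0.028,0.68,0,0]
    - [0.03,0,0,0,0,0]
    - [0.04,0,0,0,0,0]
    - [0.03,0,0,0,0,0]
    - [0.02,0,0,0,0,0]
    - [0.01,0,0,0,0,0]
    - [0.008,0,0,0,0,0]
    - [0,0,0,0,0,0]

```text
time: 14.45
ee_pos: [490.7, -1.9, 11.5]
eef_rot: [2.943, 1.57, 2.857]
wrist_force: [-0.0, 1.5, 0.0]
opening: 1.003
```

Call:
send_rows:
  rows:
    - [0.005,0,0,0,0,0]
    - [0.005,0,0,0,0,0]
    - [0.003,0,0,0,0,0]
    - [0,0,0,0,0,0]

```text
time: 14.85
ee_pos: [490.7, -2.2, -1.4]
eef_rot: [2.78, 1.571, 2.692]
wrist_force: [0.7, 0.2, 0.6]
opening: 0.999
```

```bash
python3 - <<'E'
from h import *
plan((490,0,-6),-5)
s=read_camera("side");p=np.array(s["pixels"])[150:250,225:350]
cv2.imwrite("pics/push0.png",np.clip(cv2.resize(p,None,fx=6,fy=6,interpolation=2)*1.3,0,255)[:,:,::-1].astype(np.uint8))
E
```

```text
t 14.85 p [490.7  -2.2  -1.4] z head -5.0 F [0.7 0.2 0.6] open 1.0
turn [-0.05 -0.01 -0.  ] shift now-axes [ 4.6  2.1 -0.9] shift after turn [ 4.6  2.1 -0.9] q [-0.48  0.58  0.5   2.13 -0.53  0.55  0.32]
```

View pics/push0.png

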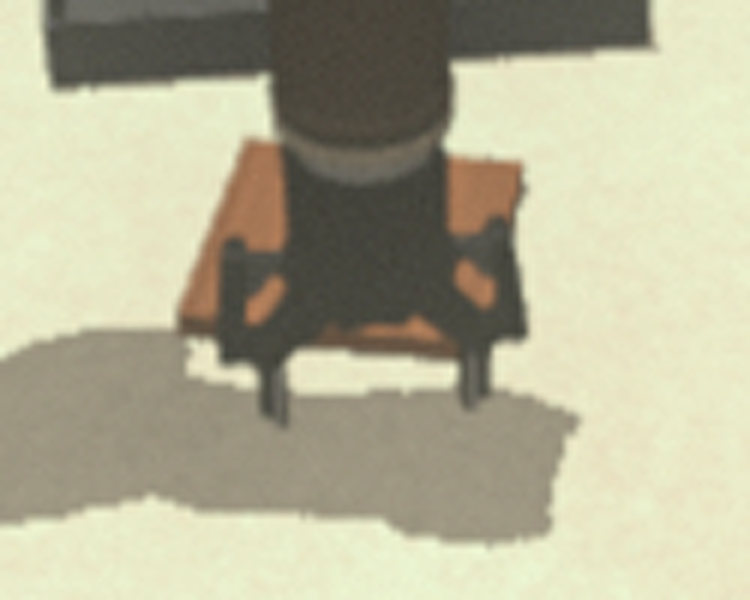

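Both finger tips straddle the board's near edge, clear of it and just above the table. I'll lower slightly and push, heading a little toward +x.

Call:
send_rows:
  rows:
    - [0.002,0.003,0,0,0,0]
    - [0.002,0.004,0,0,0,0]
    - [0,0.005,0.0007,0,0,0]
    - [0,0.005,0.0007,0,0,0]
    - [0,0.005,0.0007,0,0,0]
    - [0,0.005,0.0007,0,0,0]
    - [0,0.005,0.0007,0,0,0]
    - [0,0.005,0.0007,0,0,0]
    - [0,0.005,0.0007,0,0,0]
    - [0,0.005,0.0007,0,0,0]

```text
time: 15.9
ee_pos: [500.8, 44.0, -5.2]
eef_rot: [-0.764, 1.57, -0.853]
wrist_force: [0.5, -2.9, -0.1]
opening: 1.004
```

Call:
send_rows:
  rows:
    - [0,0.005,0.0007,0,0,0]
    - [0,0.005,0.0007,0,0,0]
    - [0,0.005,0.0007,0,0,0]
    - [0,0.005,0.0007,0,0,0]
    - [0,0.005,0.0007,0,0,0]
    - [0,0.003,0.0004,0,0,0]
    - [0,0,0,0,0,0]

```text
time: 16.6
ee_pos: [506.9, 72.5, -5.2]
eef_rot: [1.893, 1.57, 1.806]
wrist_force: [0.5, 0.7, -0.1]
opening: 1.001
```

```bash
python3 - <<'E'
from h import *
plan((521.7,140,-6),-5)
t=read_camera("top")
m=board_mask(t,150,320,220,350);print(fit([(t,m)],160,160,16,(510,170,-8)))
a=cv2.resize(np.array(t["pixels"])[170:310,200:360],None,fx=4.5,fy=4.5,interpolation=2)
cv2.imwrite("pics/push1.png",np.clip(a*1.5,0,255)[:,:,::-1].astype(np.uint8))
E
```

```text
t 16.6 p [506.9  72.5  -5.2] z head -5.0 F [ 0.5  0.7 -0.1] open 1.0
turn [ 0.   -0.01 -0.03] shift now-axes [ 0.8 68.5  8.9] shift after turn [ 0.8 68.5  8.9] q [-0.63  0.62  0.51  2.08 -0.55  0.57  0.19]
(array([501.3, 176.1,  -5.4]), array([2295.]), [1333])
```

View pics/push1.png

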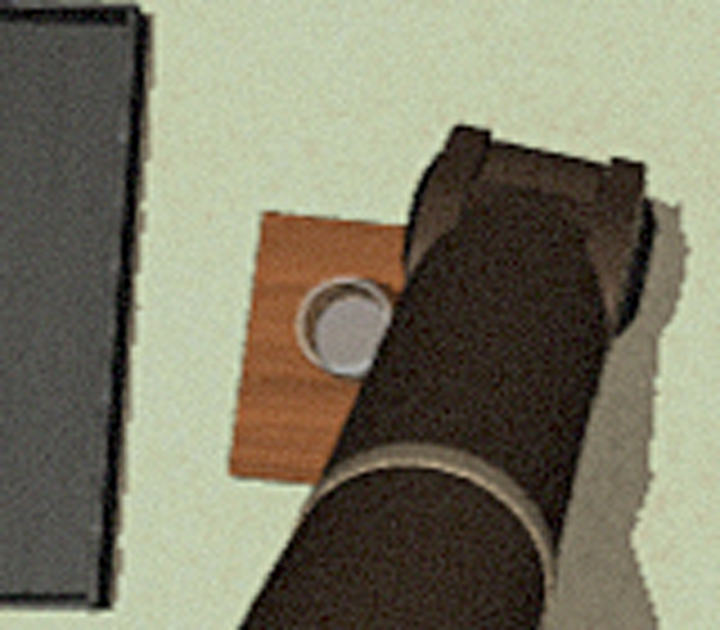

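The board is now square to the tray, with its left edge at crop (263,213)–(230,475) and the glass upright on it. Those corners give me the remaining distance.

```bash
cat >> h.py <<'E'
def ledge(c,uvs):
    P=[onz(c,q,16)[:2] for q in uvs];a=np.radians(-5);ex=np.array([np.cos(a),np.sin(a)]);ey=np.array([-ex[1],ex[0]])
    m=np.mean(P,0);o=m-np.array([537,318.8]);d=P[0]-P[1]
    print(P,"len",np.linalg.norm(d).round(1),"yaw",np.degrees(np.arctan2(d[1],d[0])).round(1),"lateral",(o@ex).round(1),"gap",(-o@ey).round(1))
E
python3 - <<'E'
from h import *
t=read_camera("top")
ledge(t,[(258.4-.5,217.3-.5),(251.1-.5,275.6-.5)])
E
```

```text
[array([587. , 236.2]), array([431. , 260.7])] len 157.9 yaw -8.9 lateral -21.8 gap 72.5
```

Yaw is still about 4° off parallel, the lateral offset is -22 mm and the gap is 72 mm. I'll push straight another 45 mm, back off, then nudge the board sideways from its -x edge.

Call:
send_rows:
  rows:
    - [0,0.005,0,0,0,0]
    - [0,0.005,0,0,0,0]
    - [0,0.005,0,0,0,0]
    - [0,0.005,0,0,0,0]
    - [0,0.005,0,0,0,0]
    - [0,0.005,0,0,0,0]
    - [0,0.005,0,0,0,0]
    - [0,0.005,0,0,0,0]
    - [0,0.005,0,0,0,0]
    - [0,0,0,0,0,0]

```text
time: 17.7
ee_pos: [510.9, 117.8, -5.3]
eef_rot: [1.703, 1.57, 1.616]
wrist_force: [-0.4, -0.4, 0.7]
opening: 0.997
```

Call:
send_rows:
  rows:
    - [0,-0.01,0,0,0,0]
    - [0,-0.03,0,0,0,0]
    - [-0.03,-0.03,0,0,0,0]
    - [-0.04,-0.03,-0.02,0,0,0]
    - [-0.04,-0.02,-0.03,0,0,0]
    - [-0.04,0,-0.03,0,0,0]
    - [0,0,-0.03,0,0,0]
    - [0,0,-0.03,0,0,0]
    - [0,0,0,0,0,0]

```text
time: 18.6
ee_pos: [360.6, 12.6, 138.7]
eef_rot: [2.316, 1.566, 2.228]
wrist_force: [-0.6, 0.7, 0.3]
opening: 0.998
```

```bash
python3 - <<'E'
from h import *
plan((400,180,150),85)
t=read_camera("top")
m=board_mask(t,150,320,200,350);mt=tray_mask(t,(160,237))
print(fit([(t,m)],160,160,16,(510,220,-5)),fit([(t,mt)],360,260,45,(548,448,-5)))
a=cv2.resize(np.array(t["pixels"])[170:310,180:340],None,fx=4.5,fy=4.5,interpolation=2)
cv2.imwrite("pics/push2.png",np.clip(a*1.5,0,255)[:,:,::-1].astype(np.uint8))
E
```

```text
t 18.6 p [360.6  12.6 138.7] z head -5.0 F [-0.6  0.7  0.3] open 1.0
turn [ 8.995e+01 -2.900e-01 -1.000e-02] shift now-axes [-10.8 170.3  24.5] shift after turn [ -11.3   24.6 -170.2] q [-0.91  0.08  0.8   2.33 -0.09  0.76 -0.14]
(array([494.3, 210.8,  -5. ]), array([535.]), [3204]) (array([547.1, 448.4,  -4.8]), array([409.]), [13372])
```

View pics/push2.png

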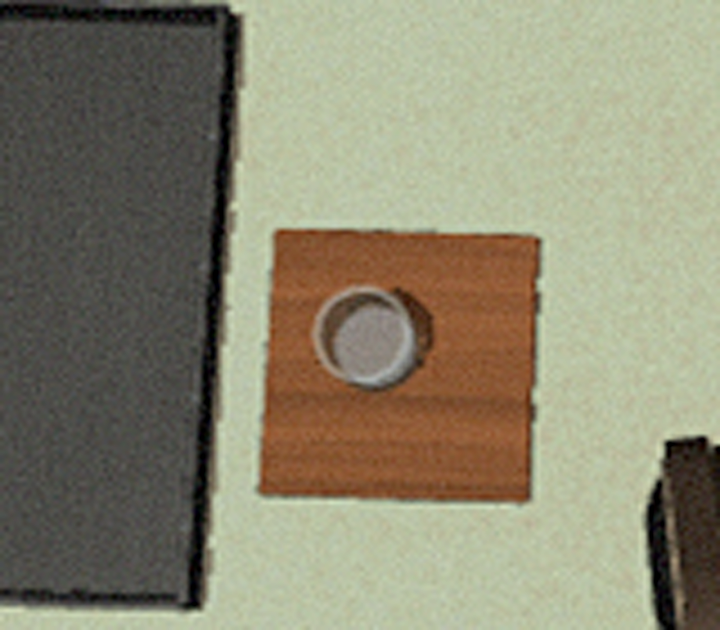

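The board is parallel at -5°, with a gap of about 31 mm but about 33 mm off-middle toward -x. The glass is standing at crop (367,338). I'll reposition for a sideways push on its -x edge.

Call:
send_rows:
  rows:
    - [0,0.042,-0.0026,0,0,0]
    - [0,0.042,-0.0026,0,0,0]
    - [0,0.042,-0.0026,0,0,0]
    - [0,0.042,-0.0026,0,0,0]
    - [0,0.041,-0.0026,0,0,0]
    - [0,0,0,-8.18,0,0]
    - [0,0,0,-8.18,0,0]
    - [0,0,0,-8.18,0,0]
    - [0,0,0,-8.18,0,0]
    - [0,0,0,-8.18,0,0]

```text
time: 19.65
ee_pos: [371.2, 222.1, 138.8]
eef_rot: [-0.16, 1.571, 0.471]
wrist_force: [-0.5, -0.3, 0.5]
opening: 0.999
```

Call:
send_rows:
  rows:
    - [0,0,0,-8.18,0,0]
    - [0,0,0,-8.18,0,0]
    - [0,0,0,-8.18,0,0]
    - [0,0,0,-8.18,0,0]
    - [0,0,0,-8.18,0,0]
    - [0,0,0,-8.18,0,0]
    - [0,0,0,0,0,0]

```text
time: 20.35
ee_pos: [371.2, 221.9, 138.8]
eef_rot: [0.097, 1.57, 1.581]
wrist_force: [-0.3, -0.1, -0.8]
opening: 1.0
```

```bash
python3 -c "
from h import *
plan((366,222,-5),85)"
```

```text
t 20.35 p [371.2 221.9 138.8] z head 85.0 F [-0.3 -0.1 -0.8] open 1.0
turn [-0.    0.02 -0.  ] shift now-axes [143.8   5.1  -0.4] shift after turn [143.8   5.1  -0.4] q [-0.95  0.2   0.34  2.16 -0.1   0.79  0.94]
```

Call:
send_rows:
  rows:
    - [0.03,0,0,0,0,0]
    - [0.04,0,0,0,0,0]
    - [0.03,0,0,0,0,0]
    - [0.02,0,0,0,0,0]
    - [0.01,0,0,0,0,0]
    - [0.007,0,0,0,0,0]
    - [0.004,0,0,0,0,0]
    - [0.002,0,0,0,0,0]
    - [0,0,0,0,0,0]

```text
time: 21.25
ee_pos: [370.5, 222.1, -3.5]
eef_rot: [-0.694, 1.57, 0.788]
wrist_force: [-0.2, -0.8, 0.9]
opening: 0.994
```

Call:
send_rows:
  rows:
    - [0,-0.01,0,0,0,0]
    - [0,-0.01,0,0,0,0]
    - [0,-0.008,0,0,0,0]
    - [0,-0.004,0,0,0,0]
    - [0,-0.004,0,0,0,0]
    - [0,-0.004,0,0,0,0]
    - [0,-0.004,0,0,0,0]
    - [0,-0.004,0,0,0,0]
    - [0,-0.004,0,0,0,0]
    - [0,-0.004,0,0,0,0]

```text
time: 22.25
ee_pos: [423.9, 216.8, -4.2]
eef_rot: [1.854, 1.567, -2.946]
wrist_force: [-6.9, -0.2, 4.3]
opening: 1.002
```

Call:
send_rows:
  rows:
    - [0,-0.004,0,0,0,0]
    - [0,-0.004,0,0,0,0]
    - [0,-0.002,0,0,0,0]
    - [0,0,0,0,0,0]

```text
time: 22.65
ee_pos: [435.1, 215.8, -4.2]
eef_rot: [1.939, 1.569, -2.862]
wrist_force: [-3.9, 0.4, 0.6]
opening: 1.0
```

```bash
python3 -c "
from h import *
plan((436.7,216,-5),85)"
```

```text
t 22.65 p [435.1 215.8  -4.2] z head 84.9 F [-3.9  0.4  0.6] open 1.0
turn [-0.07 -0.04 -0.1 ] shift now-axes [ 0.8 -1.6  0.3] shift after turn [ 0.8 -1.6  0.3] q [-0.75  0.54  0.24  2.13 -0.25  0.5   1.16]
```

Now back off, lift and move aside to look.

Call:
send_rows:
  rows:
    - [0,0.01,0,0,0,0]
    - [0,0.03,0,0,0,0]
    - [-0.04,0.02,0,0,0,0]
    - [-0.05,0,0,0,0,0]
    - [-0.05,0,-0.02,0,0,0]
    - [0,0,-0.05,0,0,0]
    - [0,0,-0.05,0,0,0]
    - [0,0,-0.05,0,0,0]
    - [0,0,-0.04,0,0,0]
    - [0,0,0,0,0,0]

```text
time: 23.65
ee_pos: [356.6, 9.6, 132.6]
eef_rot: [-0.953, 1.57, 0.523]
wrist_force: [1.2, 0.8, 1.1]
opening: 0.998
```

```bash
cat >> h.py <<'E'
def check():
    t=read_camera("top");m=board_mask(t,150,320,200,350);mt=tray_mask(t,(160,237))
    g=fit([(t,m)],160,160,16,(520,225,-5));print(g,fit([(t,mt)],360,260,45,(548,448,-5)))
    a=np.radians(-5);o=g[0][:2]-[537,318.8];print("lateral",np.cos(a)*o[0]+np.sin(a)*o[1],"y",-np.sin(a)*o[0]+np.cos(a)*o[1])
    for n in("top","side"):
        c=t if n=="top" else read_camera(n);k=mark_of("glass",n)[:1];print("glass",[(q["xy"],q["confidence"],onz(c,q["xy"],16)) for q in k])
    return t
E
python3 - <<'E'
from h import *
plan((522,60,139),-5);check()
E
```

```text
t 23.65 p [356.6   9.6 132.6] z head 84.5 F [1.2 0.8 1.1] open 1.0
turn [8.954e+01 7.000e-02 1.000e-02] shift now-axes [  -6.2 -159.9   65.9] shift after turn [ -6.4  64.6 160.4] q [-0.66  0.07  0.53  2.34 -0.06  0.74  1.39]
(array([526. , 208.4,  -5.3]), array([509.]), [3101]) (array([548.6, 448.9,  -5.1]), array([375.]), [13419])
lateral -1.3361476796677376 y -110.93860783955296
glass [([265.1, 236.4], 0.84, array([532.2, 218.6,  16. ]))]
glass [([286.1, 172.2], 0.95, array([527.7, 226.3,  16. ]))]
```

The board is now centred (lateral -1 mm, yaw -5.3°) with about 31 mm of gap left. Next is the final push from the near edge.

Call:
send_rows:
  rows:
    - [0,-0.03,0,0,0,0]
    - [0,-0.04,0,8.5,0,0]
    - [0,0,0,8.5,0,0]
    - [0,0,0,8.5,0,0]
    - [0,0,0,8.5,0,0]
    - [0,0,0,8.5,0,0]
    - [0,0,0,8.5,0,0]
    - [0,0,0,8.5,0,0]
    - [0,0,0,8.5,0,0]
    - [0,0,0,8.5,0,0]

```text
time: 24.85
ee_pos: [427.6, 9.0, 132.2]
eef_rot: [-1.741, 1.571, -1.598]
wrist_force: [-0.1, -0.7, -0.2]
opening: 0.998
```

Call:
send_rows:
  rows:
    - [0,0,0,8.5,0,0]
    - [0,0,0,4.5,0,0]
    - [0,0,0,0,0,0]

```text
time: 25.15
ee_pos: [427.5, 8.8, 132.2]
eef_rot: [-1.859, 1.57, -1.937]
wrist_force: [-0.3, 0.2, 0.2]
opening: 0.995
```

```bash
python3 -c "
from h import *
plan((513.4,60,-5),-5)"
```

```text
t 25.15 p [427.5   8.8 132.2] z head -4.5 F [-0.3  0.2  0.2] open 1.0
turn [ 0.53 -0.01  0.04] shift now-axes [137.1  57.8  81.6] shift after turn [137.2  58.5  81.1] q [-0.87  0.27  0.87  2.2  -0.29  0.79  0.11]
```

Call:
send_rows:
  rows:
    - [0,0.029,0.04,0.53,0,0]
    - [0,0.029,0.041,0,0,0]
    - [0.04,0,0,0,0,0]
    - [0.04,0,0,0,0,0]
    - [0.03,0,0,0,0,0]
    - [0.014,0,0,0,0,0]
    - [0.008,0,0,0,0,0]
    - [0.003,0,0,0,0,0]
    - [0.002,0,0,0,0,0]
    - [0,0,0,0,0,0]

```text
time: 26.15
ee_pos: [513.5, 58.5, -3.6]
eef_rot: [0.499, 1.569, 0.41]
wrist_force: [-0.3, 0.4, 0.6]
opening: 0.997
```

```bash
python3 -c "
from h import *
a=np.radians(-5)
plan(np.array([537,318.8,-5])+np.array([np.sin(a)*175-0,-np.cos(a)*175,0]),-5)"
```

```text
t 26.15 p [513.5  58.5  -3.6] z head -5.1 F [-0.3  0.4  0.6] open 1.0
turn [-0.08  0.09 -0.05] shift now-axes [ 1.4 86.3  0.6] shift after turn [ 1.4 86.3  0.7] q [-0.66  0.64  0.6   2.08 -0.63  0.61  0.29]
```

Call:
send_rows:
  rows:
    - [0,0.015,0,0,0,0]
    - [0,0.015,0,0,0,0]
    - [0,0.012,0,0,0,0]
    - [0,0.006,0,0,0,0]
    - [0,0.004,0,0,0,0]
    - [0,0.004,0,0,0,0]
    - [0,0.004,0,0,0,0]
    - [0,0.004,0,0,0,0]
    - [0,0.004,0,0,0,0]
    - [0,0.004,0,0,0,0]

```text
time: 27.15
ee_pos: [519.2, 129.4, -4.5]
eef_rot: [-1.579, 1.57, -1.669]
wrist_force: [-0.1, -3.7, 1.8]
opening: 1.0
```

Call:
send_rows:
  rows:
    - [0,0.004,0,0,0,0]
    - [0,0.004,0,0,0,0]
    - [0,0.003,0,0,0,0]
    - [0,0.001,0,0,0,0]
    - [0,0,0,0,0,0]

```text
time: 27.65
ee_pos: [520.3, 142.4, -4.5]
eef_rot: [1.539, 1.57, 1.45]
wrist_force: [0.1, -1.4, 0.5]
opening: 1.0
```

Call:
send_rows:
  rows:
    - [0,-0.005,0,0,0,0]
    - [0,-0.03,0,0,0,0]
    - [0,-0.03,0,0,0,0]
    - [-0.04,-0.03,0,0,0,0]
    - [-0.05,-0.04,0,0,0,0]
    - [-0.05,-0.05,-0.02,0,0,0]
    - [0,0,-0.04,0,0,0]
    - [0,0,-0.04,0,0,0]
    - [0,0,0,0,0,0]

```text
time: 28.55
ee_pos: [407.0, -8.9, 107.9]
eef_rot: [2.595, 1.564, 2.505]
wrist_force: [0.3, 0.9, -0.9]
opening: 0.999
```

```bash
python3 - <<'E'
from h import *
plan((437,20,139),-5);t=check()
a=cv2.resize(np.array(t["pixels"])[170:310,180:340],None,fx=4.5,fy=4.5,interpolation=2)
cv2.imwrite("pics/fin.png",np.clip(a*1.5,0,255)[:,:,::-1].astype(np.uint8))
E
```

```text
t 28.55 p [407.   -8.9 107.9] z head -5.2 F [ 0.3  0.9 -0.9] open 1.0
turn [-0.17 -0.31 -0.19] shift now-axes [-31.2  31.6  27.1] shift after turn [-31.1  31.4  27.4] q [-0.82  0.28  0.86  2.27 -0.33  0.72  0.19]
(array([527.6, 233.9,  -4.9]), array([452.]), [3118]) (array([550. , 447.4,  -5.1]), array([550.]), [13235])
lateral -1.9647076027862074 y -85.3961938498172
glass [([258.6, 235.0], 0.59, array([537., 236.,  16.]))]
glass [([286.3, 165.9], 0.69, array([535.1, 263.7,  16. ]))]
```

View pics/fin.png

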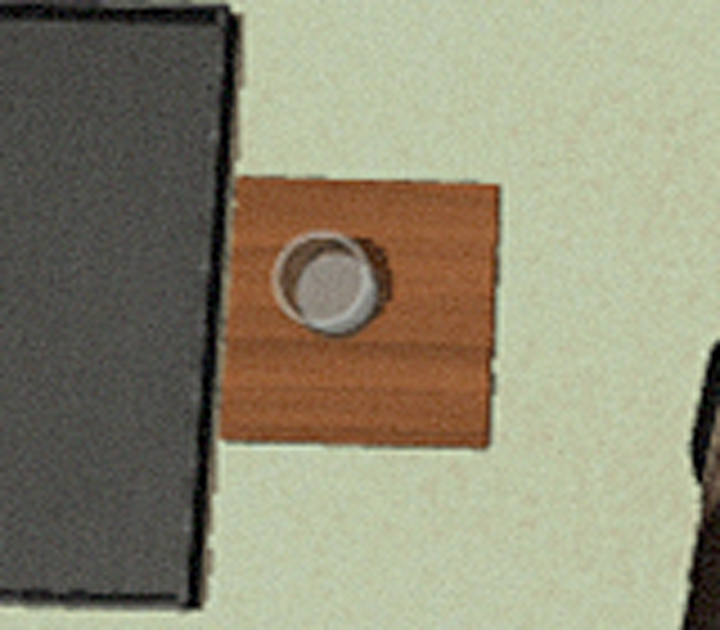

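The board is parallel and visually against the tray's side (edge at crop 222–237), with the glass upright on it. I'll sample an intensity profile across the seam to check the true gap.

```bash
python3 - <<'E'
from h import *
t=read_camera("top");p=np.array(t["pixels"]).astype(np.float32)
a=np.radians(-5);ex=np.array([np.cos(a),np.sin(a)]);ey=np.array([-ex[1],ex[0]]);o=np.array([537,318.8])
for nm,xs in(("board",np.arange(-65,62,2)),("open",np.r_[np.arange(-165,-100,2),np.arange(100,165,2)])):
    print(nm)
    for y in np.arange(-16,14,2):
        q=np.float32([[proj(t,(*(o+ex*x+ey*y),0)) for x in xs]])
        print(y,cv2.remap(p,q[...,0],q[...,1],1)[0].mean(0).round())
E
```

```text
board
-16 [94. 59. 35.]
-14 [94. 59. 36.]
-12 [94. 59. 35.]
-10 [93. 58. 35.]
-8 [94. 57. 33.]
-6 [95. 60. 36.]
-4 [92. 67. 47.]
-2 [86. 74. 59.]
0 [70. 67. 56.]
2 [44. 42. 36.]
4 [13. 14. 13.]
6 [7. 8. 8.]
8 [13. 14. 13.]
10 [34. 34. 32.]
12 [49. 49. 46.]
open
-16 [127. 132. 112.]
-14 [126. 132. 112.]
-12 [127. 132. 112.]
-10 [127. 132. 112.]
-8 [128. 134. 113.]
-6 [126. 132. 112.]
-4 [115. 118. 100.]
-2 [94. 92. 77.]
0 [70. 65. 54.]
2 [43. 40. 33.]
4 [12. 13. 12.]
6 [7. 7. 7.]
8 [14. 13. 13.]
10 [34. 34. 32.]
12 [49. 49. 47.]
```

```bash
python3 -c "
from h import *
for n in('top','side'):
    c=read_camera(n)
    for o in('lidded_jar','bottle','brush_pot'):
        print(n,o,[(onz(c,m['xy'],0),round(m['confidence'],2)) for m in mark_of(o,n)[:1]])
print(get_obs()['time'],close_job())"
```

```text
top lidded_jar [(array([ 656. , -249.9,    0. ]), 0.69)]
top bottle [(array([ 540.3, -308.2,    0. ]), 0.9)]
top brush_pot [(array([791.8,  19.6,   0. ]), 0.87)]
side lidded_jar [(array([ 663.9, -247.7,    0. ]), 0.77)]
side bottle [(array([ 539.4, -317. ,    0. ]), 0.86)]
side brush_pot [(array([789.,  22.,   0.]), 0.73)]
the job is handed in; nothing more can be done
29.2 None
```

The glass is standing upright on the board, and the board lies against the middle of the tray's near long side. I handed the job in at 29.2 s; no verdict is reported.

I gripped the glass at 25 N and set it down with about 7 N of contact. I then slid the board with the open fingers in three pushes: one to square it up, one sideways to centre it, and one to close the gap.

**Last checks from the top camera:**
- **Board position:** it sits about 2 mm off the side's middle and within 0.3° of parallel. The gap is about 4.5–5.4 mm, where 12 mm is allowed.
- **Tray:** its fitted position changed by about 2 mm, which is within measurement noise.
- **Glass:** it is upright near the board's centre. The two cameras disagree by 28 mm on where it stands: the top view puts it at y = 236 mm, the side view at y = 264 mm with fairly low confidence. I relied on the top view, since the picture shows it well inside the board.
- **Bystanders:** the jar, bottle and brush pot are within detector scatter of where they started, about 14 mm at most. The arm never touched them.
- **Robot:** the gripper is open, raised and clear of everything.

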